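Pull the vacuum on a casting flask: keys in order, then hold the valve open

ROBOT

A 7-joint arm with a two-finger parallel gripper is mounted at the origin on a cart in front of the work surface, level with it; the furniture and walls round the work are solid. World frame = base frame: x ahead of the robot, y to its left, z up, the work surface at z = 0. Lengths are in m, angles in rad, forces in N, time in s.
With the tool pointing down it reaches from about 0.425 to 0.875 m from the base axis. Payload 4.7 kg.
Tool frame: the origin (TCP) lies midway between the tips of the shut fingers; the grasp point (between the pads) lies 19 mm behind it; z points along the fingers, y is the line along which they close (so a half turn about z gives the same grasp; the last joint's range is limited). The gripper opens to 87 mm and grips with 3 to 60 N. Pads are 19 mm wide; open, the fingers measure 117 mm over their backs; the gripper's body (75 mm by 190 mm) begins 51 mm behind the grasp point.
Start: joints at [1.282, 0.321, -0.07, 1.45, 0.023, 1.371, -0.057], TCP at [0.194, -0.62, 0.223] pointing down, gripper open.
Joint ranges: [-2.86, 2.86], [-0.3, 2.09], [-1.38, 1.24], [0.06, 2.45], [-1.56, 4.7], [0.09, 2.05], [-2.69, 2.69]. Speed limits (rad/s): [2.57, 2.57, 3.14, 3.14, 3.14, 3.14, 3.14].

INTERFACE

Orientations are given as a rotation vector (axis times angle).
In Python, from bench import ctrl gives the robot as it stands. The module is installed in compiled form; this text tells all that it offers.
- The arm moves only by the shell command python3 -m handwheel 'ROWS' [FORCE]. ROWS is JSON, a list of rows, each a list of 7 numbers: the finger opening in m, from 0 to 0.087, then the shift along the tool's x, y, z in m, then the turn, a rotation vector about the tool's x, y, z in degrees. A call has 1 to 12 rows; each row shifts and turns the commanded pose from where the row before left it, along the tool's axes as they then stand; what a row does not reach is not made up. A row lasts 1/8 s, in which the tool goes at most 62.5 mm and 10.7 degrees, less where a joint would pass 70% of its speed; a pose out of reach is approached as far as the arm can. A call is refused whole if a number of a shift passes 0.0625 or a number of a turn 10.7, either way. A call with a gripper value outside its range is refused whole. The fingers move at their own pace and stop on an object; FORCE is the grip in N (left out, the last holds). Time passes only in rows, so rows that do not move let the fingers close. It gives the time, the measured TCP pose, the force, the opening and the grip force at its end, in the units of the state.
- ctrl.get_state(): the state, without advancing time (a new reading comes with each control period).
- ctrl.get_image(name): name is "side" or "top"; returns (picture, depth): 384x512x3 uint8, blue, green, red; 384x512 float32, m along the optical axis (not along the pixel's ray), 0 where there is no reading.
- ctrl.camera_info(name): a dict with "intrinsics" (3x3 intrinsics, pixels), "R" (3x3) and "t" (3): a world point X has camera coordinates R X + t. Camera axes: x right, y down, z forward; pixel columns grow to the right and rows downward; lengths in m; the calibration is good to about 2 mm. A picture is of the moment at which its call begins. camera_info takes no time and is no camera call.
- ctrl.close_job(): hands the job in; it is judged then, once.
The state is a dict: "time": time; "joint_positions": joint angles; "qd": joint speeds; "joint_torque": joint torques, N m; "position": TCP position; "tool_rot": TCP orientation; "ft_force": force on the tool from outside, world axes, zero at the start; "torque": the same for the moment, N m; "grip_width": opening from 0.0 (shut) to 1.0 (fully open); "grip_force": force on a finger pad.
Only numpy, scipy, OpenCV 4.12 (cv2) and the standard library are available. Lean on these libraries where they do the work, as an engineer would, in place of code of your own. Each camera call takes 0.05 s, during which the arm holds its last target. There are 200 camera calls.

TASK

A freshly filled casting flask stands under the bell of the white bench vacuum unit. Start the unit with its keys, one at a time and each pressed fully down and let up again: green (power), then blue (pump), then yellow (vibrator); do not press the red stop key. Then turn the black wing knob of the spring-return vacuum valve clockwise past its first two clicks to the third (three dots, full vacuum) and keep holding it there: it springs shut when let go, so the program finishes while the gripper still holds the valve at the third click. Leave the things lying round about where they are.

Things in the scene. Friction and masses are not known exactly. Their poses are not given: they have to be found in the camera images.
- vacuum_unit: White bench vacuum unit on rubber feet, fixed to the table, 180 mm deep (own x), 270 mm wide (own y), steel deck 74 mm above the table. Origin: on the table under its centre; own -x is its front, +y its left seen by someone facing the front. Keys in a row along the front of the deck; behind them the bell (left), a flat gauge 10 mm high, the valve (right).
- bell_top (a point): Top of the clear bell's black knob, 152 mm above the table, on the unit at own x +30, y +75 mm. The bell, 99 mm across, stands fixed over a filled steel flask; keep clear of it.
- green_key_top (a point): Centre of the top face of the round green key (power), 24 mm across, in a fixed steel collar 33 mm across; the top stands 9 mm above the collar and 95 mm above the table when up. Own position on the unit x -58, y +100 mm: the keys stand in a row 45 mm apart, left to right green, blue, yellow, red. The point moves with the key.
- blue_key_top (a point): Centre of the top face of the round blue key (pump start), 24 mm across, in a fixed steel collar 33 mm across; the top stands 9 mm above the collar and 95 mm above the table when up. Own position on the unit x -58, y +55 mm: the keys stand in a row 45 mm apart, left to right green, blue, yellow, red. The point moves with the key.
- yellow_key_top (a point): Centre of the top face of the round yellow key (vibrator start), 24 mm across, in a fixed steel collar 33 mm across; the top stands 9 mm above the collar and 95 mm above the table when up. Own position on the unit x -58, y +10 mm: the keys stand in a row 45 mm apart, left to right green, blue, yellow, red. The point moves with the key.
- red_key_top (a point): Centre of the top face of the round red key (stop; must not be pressed), 24 mm across, in a fixed steel collar 33 mm across; the top stands 9 mm above the collar and 95 mm above the table when up. Own position on the unit x -58, y -35 mm: the keys stand in a row 45 mm apart, left to right green, blue, yellow, red. The point moves with the key.
- green_key (a joint): How far the green key is pressed down, m: 0 up, 0.005 fully down; a spring (1.5 N at the start, 5 N fully down) lifts it again when let go. It counts as pressed from 0.0035 on.
- blue_key (a joint): How far the blue key is pressed down, m: 0 up, 0.005 fully down; a spring (1.5 N at the start, 5 N fully down) lifts it again when let go. It counts as pressed from 0.0035 on.
- yellow_key (a joint): How far the yellow key is pressed down, m: 0 up, 0.005 fully down; a spring (1.5 N at the start, 5 N fully down) lifts it again when let go. It counts as pressed from 0.0035 on.
- red_key (a joint): How far the red key is pressed down, m: 0 up, 0.005 fully down; a spring (1.5 N at the start, 5 N fully down) lifts it again when let go. It counts as pressed from 0.0035 on.
- valve_turn (a joint): Turn of the vacuum valve about its upright axis, rad: 0 at rest, growing clockwise seen from above. Clicks (ball detent, a bump of some 0.03 N m before each) at 0.436, 0.873 and 1.309 (25, 50, 75 deg), solid stop at 1.36. A spring pulls it back with 0.09 N m at rest, 0.13 N m at the third click, and beats the detents: let go anywhere, it returns to 0.
- vacuum_valve_grip (a point): Point on the valve's axis at half the height of the wing, 101 mm above the table; on the unit at own x +18, y -80 mm. Does not move as the valve turns.
- vacuum_valve: Turning valve knob: a black bar-shaped wing, gripped from above, 56 mm long (own x), 12 mm thick (own y), from 88 to 114 mm above the table, white pointer line on its +x end, on a skirt 54 mm across. Origin: on the axis, 77 mm above the table. At rest its +x points 37.5 deg left of the unit's +x (red dot); clicks one to three have one to three black dots.
- wax_pack: Grey-white block of casting wax in film, 75 x 98 x 40 mm, on the blue table. Loose bystander, origin under its centre; leave it where it is.
- clay_jar: Small terracotta jar with wire handle, 52 x 61 x 79 mm, on the blue table. Loose bystander, origin under its centre; leave it where it is.
- flux_jar: Small glass jar with black lid, 51 mm across, 54 mm high, on the red cabinet. Loose bystander, origin under its centre; leave it where it is.
- solder_tin: Flat round green tin, 65 mm across, 21 mm high, on the red cabinet. Loose bystander, origin under its centre; leave it where it is.
- solder_brick: Pale soldering brick with a scorch mark, 67 x 101 x 28 mm, on the red cabinet. Loose bystander, origin under its centre; leave it where it is.
- torch: Black table gas torch, 86 x 119 mm foot, 150 mm high, on the red cabinet. Loose bystander, origin under its centre; leave it where it is.
- dapping_block: Dark steel dapping block, 46 mm cube, on the red cabinet. Loose bystander, origin under its centre; leave it where it is.

How it is judged:
On the way, in this order (a step that is already met when the one before it is completed fails the run):
1. the green power key is pressed fully down, no other key with it (value of joint green_key above 0.0035 m and value of joint each of blue_key, yellow_key, red_key below 0.0015 m), for 0.04 s.
2. the blue pump key is pressed fully down, no other key with it (value of joint blue_key above 0.0035 m and value of joint each of green_key, yellow_key, red_key below 0.0015 m), for 0.04 s.
3. the yellow vibrator key is pressed fully down, no other key with it (value of joint yellow_key above 0.0035 m and value of joint each of green_key, blue_key, red_key below 0.0015 m), for 0.04 s.
4. with all keys up again, the fingers hold the valve at its third click for a second (value of joint valve_turn above 1.2 rad and contact force between the fingers and vacuum_valve above 1 N and value of joint each of green_key, blue_key, yellow_key, red_key below 0.0015 m), for 1 s.
At the end, for the whole second after the job is handed in: The valve stands at its third click (turned more than 1.2 rad of 1.36) and the fingers hold its wing there (contact force over 1 N), all four keys up (within 1.5 mm) (all of step 4); the arm keeps its last pose, push and grip.
It fails at once if the red stop key is pressed (more than 2 mm) (value of joint red_key above 0.002 m).
It fails at once if two keys are down together (more than 2 mm each) (value of joint each of green_key, blue_key above 0.002 m or value of joint each of green_key, yellow_key above 0.002 m or value of joint each of green_key, red_key above 0.002 m or value of joint each of blue_key, yellow_key above 0.002 m or value of joint each of blue_key, red_key above 0.002 m or value of joint each of yellow_key, red_key above 0.002 m).
It fails at once if a bystander is shifted by more than 30 mm (distance of any of wax_pack, clay_jar, flux_jar, solder_tin, solder_brick, torch, dapping_block from where it was at the start of the episode above 0.03 m).
It also fails if it takes over 59 s, if anything falls off the work surface, if the arm or the gripper's body presses on something with over 40 N, if the wrist force passes 120 N, or if a joint passes its speed limit or range.

## Working session

There is one attempt and no reset: what is moved stays moved. The work goes in short steps, Python scripts to look and compute and a shell command to move; the robot and the scene stay as the last step left them, time stands still between calls to the robot, and variables do not carry over. Pictures are saved under pics/ and viewed, at most 10 in all, crops included, and the job is handed in when it is done.

```bash
mkdir -p pics
python3 - <<'E'
from bench import ctrl
import cv2,numpy as np
s=ctrl.get_state();print(s)
for n in("side","top"):
    im,d=ctrl.get_image(n);cv2.imwrite(f"pics/{n}0.png",im);np.savez(f"pics/{n}0.npz",im=im,d=d)
    print(n,ctrl.camera_info(n))
E
```

```text
{'time': 0.0, 'joint_positions': array([ 1.2820959 ,  0.32178395, -0.0700866 ,  1.45167364,  0.02259492,
        1.37077023, -0.05692695]), 'qd': array([-0.00068255, -0.00024682,  0.00041885, -0.0003055 ,  0.00039457,
        0.00109041, -0.0016286 ]), 'joint_torque': array([-2.76991696e-04, -4.91295326e+01, -4.04038550e-01, -3.12532139e+01,
       -6.40063081e-02,  4.35277924e-02,  1.67556700e-04]), 'position': array([ 0.19361985, -0.61992356,  0.22148755]), 'tool_rot': array([-3.10386422e+00, -4.73556382e-01,  5.79790385e-04]), 'ft_force': array([-0.22994056, -1.08918242, -0.68765839]), 'torque': array([ 0.03052985,  0.06103565, -0.03500615]), 'grip_force': 0.0, 'grip_width': 1.00023785984932}
side {'intrinsics': array([[355.22176964,   0.        , 251.40833479],
       [  0.        , 355.22176964, 192.62262326],
       [  0.        ,   0.        ,   1.        ]]), 'R': array([[-0.74404406,  0.66808212, -0.00804467],
       [ 0.52327828,  0.57520482, -0.62874419],
       [-0.41542542, -0.47202298, -0.77757059]]), 't': array([ 0.46889681, -0.15920065,  1.43740353])}
top {'intrinsics': array([[458.96893336,   0.        , 255.06348442],
       [  0.        , 458.96893336, 195.3002397 ],
       [  0.        ,   0.        ,   1.        ]]), 'R': array([[ 0.02982756, -0.99939711,  0.01776862],
       [-0.99618869, -0.03118013, -0.081461  ],
       [ 0.08196592, -0.01527112, -0.99651813]]), 't': array([-0.12148252,  0.55192921,  1.25822294])}
```

View pics/top0.png

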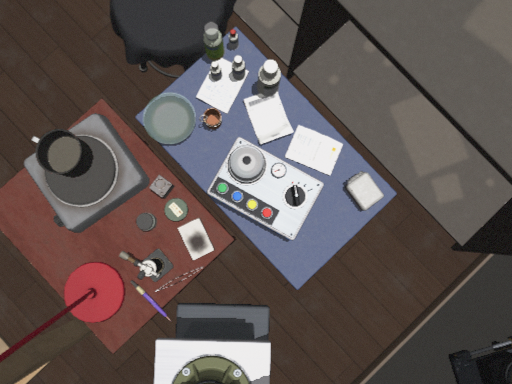

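View pics/side0.png

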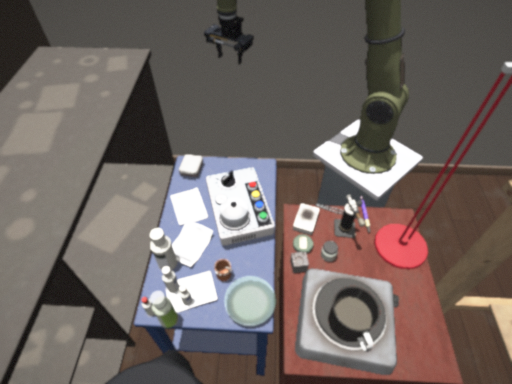

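The top view shows the unit at about (265,190), with the key row running from green (222,188) through blue (237,197) and yellow (252,205) to red (267,213). The valve is at (295,195) and the bell at (247,162). The arm is out of the picture to the right.

```bash
cat > h.py <<'E'
import cv2,numpy as np
from bench import ctrl
from scipy.spatial.transform import Rotation as Ro
def ray(n,uv,z):
    c=ctrl.camera_info(n);R,t=c["R"],c["t"];o=-R.T@t
    d=R.T@np.linalg.solve(c["intrinsics"],[*uv,1.]);return o+d*(z-o[2])/d[2]
E
python3 - <<'E'
from h import *
own=np.array([[-58,100],[-58,55],[-58,10],[-58,-35]])/1000.
seeds={"top":[(222,188),(237,197),(252,205),(267,213)],"side":[(263,216),(258,205),(255,195),(252,185)]}
hs=[(45,85),(95,130),(18,35),(170,190)]
P={}
for n in seeds:
    im=np.load(f"pics/{n}0.npz")["im"];hsv=cv2.cvtColor(im,cv2.COLOR_BGR2HSV).astype(int)
    pts=[]
    for (u,v),(a,b) in zip(seeds[n],hs):
        H=hsv[...,0].copy()
        if b>180:H[H<15]+=180
        m=((H>=a)&(H<=b)&(hsv[...,1]>120)&(hsv[...,2]>60)).astype(np.uint8)
        k,l,st,c=cv2.connectedComponentsWithStats(m)
        i=min(range(1,k),key=lambda i:np.hypot(*(c[i]-(u,v)))+(50 if st[i,4]<15 else 0));
        pts.append(ray(n,c[i],.0935)[:2]);print(n,c[i].round(1),st[i,4],pts[-1].round(4))
    P[n]=np.array(pts)
    q=P[n];d=q[0]-q[3];print("spacing",np.linalg.norm(d)/3)
for n,q in list(P.items())+[("mean",(P["top"]+P["side"])/2)]:
    y=(q[0]-q[3]);a=np.arctan2(-y[0],y[1]);M=np.array([[np.cos(a),-np.sin(a)],[np.sin(a),np.cos(a)]])
    t=q.mean(0)-M@own.mean(0);f=lambda x:(t+M@(np.array(x)/1000)).round(4)
    print(n,"yaw",np.degrees(a),"origin",t.round(4),"keys",[f(o*1000) for o in own],"valve",f([18,-80]),"bell",f([30,75]))
im=np.load("pics/top0.npz")["im"];cv2.imwrite("pics/c.png",cv2.resize(im[130:245,195:335],None,fx=5,fy=5,interpolation=2))
s=ctrl.get_state();print(Ro.from_rotvec(s["tool_rot"]).as_matrix().round(3))
E
```

```text
top [221.6 187.5] 51 [ 0.5674 -0.0145]
top [236.5 195.8] 57 [ 0.5468 -0.0546]
top [251.5 203.9] 57 [ 0.5265 -0.0949]
top [266.4 212.3] 57 [ 0.5057 -0.1347]
spacing 0.04505529509579837
side [262.7 214.3] 29 [ 0.5665 -0.0156]
side [258.8 203.5] 45 [ 0.5463 -0.0558]
side [255.7 191.5] 15 [ 0.5198 -0.1003]
side [252.2 184.1] 27 [ 0.5064 -0.1326]
spacing 0.043862126001322076
top yaw -27.167290507710376 origin [ 0.5734 -0.1301] keys [array([ 0.5674, -0.0146]), array([ 0.5469, -0.0546]), array([ 0.5264, -0.0947]), array([ 0.5058, -0.1347])] valve [ 0.5529 -0.2095] bell [ 0.6343 -0.077 ]
side yaw -27.206497985367 origin [ 0.5715 -0.1315] keys [array([ 0.5656, -0.0161]), array([ 0.5451, -0.0561]), array([ 0.5245, -0.0961]), array([ 0.5039, -0.1361])] valve [ 0.5509 -0.2109] bell [ 0.6325 -0.0785]
mean yaw -27.186631186995008 origin [ 0.5724 -0.1308] keys [array([ 0.5665, -0.0153]), array([ 0.546 , -0.0554]), array([ 0.5254, -0.0954]), array([ 0.5049, -0.1354])] valve [ 0.5519 -0.2102] bell [ 0.6334 -0.0778]
[[ 0.954  0.298 -0.001]
 [ 0.298 -0.954  0.002]
 [-0.    -0.002 -1.   ]]
```

View pics/c.png

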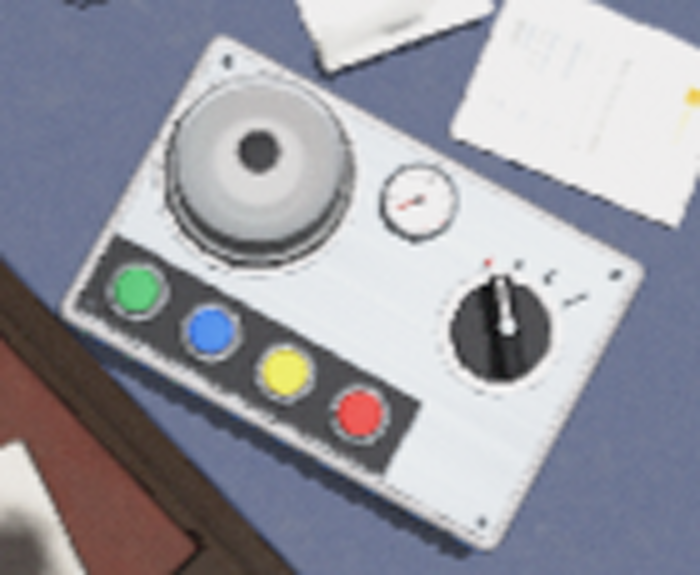

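The crop matches the fit: keys in colour order along the front, and the valve's white pointer towards the red dot. The wing therefore lies at about +10° world yaw at rest. I'm closing the fingers and moving towards green.

```bash
cat >> h.py <<'E'
PT=dict(green=(.567,-.015),blue=(.5463,-.055),yellow=(.5258,-.095),valve=(.5523,-.210))
def go(name,z,yaw):
    s=ctrl.get_state();M=Ro.from_rotvec(s["tool_rot"]).as_matrix();p=s["position"]
    d=M.T@(np.array([*PT[name],z])-p)
    T=Ro.from_euler("z",yaw,degrees=True).as_matrix()@np.diag([1.,-1,-1])
    print("t",round(s["time"],2),"pos",p.round(4),"d_tool",d.round(4),"turn",Ro.from_matrix(M.T@T).as_rotvec(degrees=True).round(2),"q",s["joint_positions"].round(2),"F",s["ft_force"].round(1),"grip",round(s["grip_width"],3),round(s["grip_force"],1))
if __name__=="__main__":
    import sys;go(sys.argv[1],float(sys.argv[2]),float(sys.argv[3]))
E
python3 -m handwheel '[[0,0.038,-0.033,0,0,0,0],[0,0.038,-0.033,0,0,0,0],[0,0.038,-0.033,0,0,0,0],[0,0.038,-0.033,0,0,0,0],[0,0.038,-0.033,0,0,0,0],[0,0.038,-0.033,0,0,0,0],[0,0.038,-0.033,0,0,0,0],[0,0.038,-0.033,0,0,0,0],[0,0.038,-0.033,0,0,0,0],[0,0.038,-0.033,0,0,0,0],[0,0,0,0,0,0,0],[0,0,0,0,0,0,0]]'
python3 h.py green 0.115 10.3
```

```text
time: 1.6
position: [0.4576, -0.1927, 0.2222]
tool_rot: [3.105, 0.474, -0.002]
ft_force: [0.5, 0.6, 0.2]
grip_width: 0.002
grip_force: 0.0
t 1.6 pos [ 0.4576 -0.1927  0.2222] d_tool [ 0.1575 -0.137   0.107 ] turn [0.01 0.06 7.04] q [ 0.81  0.01 -0.47  1.81  0.01  1.32 -0.93] F [0.5 0.6 0.2] grip 0.002 0.0
```

```bash
python3 -m handwheel '[[0,0.04,-0.034,0,0,0,0],[0,0.04,-0.034,0,0,0,0],[0,0.04,-0.034,0,0,0,0],[0,0.0375,-0.035,0,0,0,0],[0,0,0,0.04,0,0,7],[0,0,0,0.04,0,0,0],[0,0,0,0,0,0,0],[0,0,0,0,0,0,0]]'
python3 h.py green 0.105 10.3
```

```text
time: 2.6
position: [0.5683, -0.0157, 0.1438]
tool_rot: [3.129, 0.28, 0.002]
ft_force: [0.2, -0.1, 0.3]
grip_width: 0.007
grip_force: 0.0
t 2.6 pos [ 0.5683 -0.0157  0.1438] d_tool [-0.0012 -0.0009  0.0388] turn [ 0.04 -0.08 -0.06] q [ 0.53  0.26 -0.63  1.74  0.16  1.19 -1.54] F [ 0.2 -0.1  0.3] grip 0.007 0.0
```

```bash
python3 -m handwheel '[[0,-0.0005,-0.0005,0.03,0,0,0],[0,-0.0005,-0.0005,0.017,0,0,0],[0,0,0,0.003,0,0,0],[0,0,0,0.002,0,0,0],[0,0,0,0.001,0,0,0],[0,0,0,0,0,0,0],[0,0,0,0,0,0,0]]'
python3 h.py green 0.090 10.3
```

```text
time: 3.48
position: [0.5666, -0.0141, 0.0905]
tool_rot: [3.128, 0.283, 0.001]
ft_force: [-3.0, -1.5, 6.0]
grip_width: 0.009
grip_force: 2.7
t 3.48 pos [ 0.5666 -0.0141  0.0905] d_tool [0.0002 0.001  0.0005] turn [ 0.06 -0.02  0.04] q [ 0.51  0.31 -0.62  1.8   0.2   1.1  -1.57] F [-3.  -1.5  6. ] grip 0.009 2.7
```

```bash
python3 -m handwheel '[[0,0,0,0.001,0,0,0],[0,0,0,0.0005,0,0,0],[0,0,0,0,0,0,0]]'
python3 -m handwheel '[[0,0,0,-0.01,0,0,0],[0,0,0,-0.02,0,0,0],[0,0,0,-0.005,0,0,0],[0,0,0,0,0,0,0]]'
python3 h.py blue 0.105 10.3
```

```text
time: 3.85
position: [0.5667, -0.0141, 0.0903]
tool_rot: [3.127, 0.283, 0.001]
ft_force: [-6.1, -1.4, 14.0]
grip_width: 0.007
grip_force: 6.8
time: 4.35
position: [0.5669, -0.0135, 0.1237]
tool_rot: [3.128, 0.283, 0.002]
ft_force: [-0.3, 1.1, -0.1]
grip_width: 0.005
grip_force: 0.0
t 4.35 pos [ 0.5669 -0.0135  0.1237] d_tool [-0.0278  0.0371  0.0186] turn [ 0.03 -0.08  0.05] q [ 0.52  0.27 -0.63  1.77  0.17  1.16 -1.55] F [-0.3  1.1 -0.1] grip 0.005 0.0
```

Green reached its stop: 14 N with no further travel. Blue is next.

```bash
python3 -m handwheel '[[0,-0.014,0.0185,0,0,0,0],[0,-0.014,0.0185,0,0,0,0],[0,0,0,0,0,0,0],[0,0,0,0.024,0,0,0],[0,0,0,0.004,0,0,0],[0,0,0,0.003,0,0,0],[0,0,0,0.002,0,0,0],[0,0,0,0.001,0,0,0],[0,0,0,0.001,0,0,0],[0,0,0,0,0,0,0],[0,0,0,0,0,0,0]]'
python3 h.py blue 0.090 10.3
```

```text
time: 5.72
position: [0.5458, -0.0541, 0.0903]
tool_rot: [3.128, 0.284, 0.0]
ft_force: [-8.1, 1.4, 14.6]
grip_width: 0.004
grip_force: 7.1
t 5.72 pos [ 0.5458 -0.0541  0.0903] d_tool [0.0004 0.001  0.0003] turn [ 0.01 -0.01  0.08] q [ 0.58  0.27 -0.6   1.84  0.17  1.08 -1.47] F [-8.1  1.4 14.6] grip 0.004 7.1
```

Blue is down, again at 14 N against its stop. I'm letting it up and pressing yellow.

```bash
python3 -m handwheel '[[0,0,0,-0.01,0,0,0],[0,0,0,-0.025,0,0,0],[0,-0.0135,0.018,0,0,0,0],[0,-0.0135,0.018,0,0,0,0],[0,0,0,0,0,0,0]]'
python3 -m handwheel '[[0,0,0,0.024,0,0,0],[0,0,0,0.004,0,0,0],[0,0,0,0.003,0,0,0],[0,0,0,0.002,0,0,0],[0,0,0,0.001,0,0,0],[0,0,0,0.001,0,0,0],[0,0,0,0,0,0,0],[0,0,0,0,0,0,0]]'
python3 h.py yellow 0.090 10.3
```

```text
time: 6.35
position: [0.5253, -0.0975, 0.1232]
tool_rot: [3.128, 0.277, 0.001]
ft_force: [0.5, 0.8, 0.1]
grip_width: 0.004
grip_force: 0.0
time: 7.35
position: [0.5257, -0.0944, 0.0903]
tool_rot: [3.129, 0.284, -0.0]
ft_force: [-6.1, 3.1, 14.9]
grip_width: 0.004
grip_force: 7.4
t 7.35 pos [ 0.5257 -0.0944  0.0903] d_tool [0.     0.0006 0.0003] turn [0.01 0.   0.09] q [ 0.65  0.23 -0.58  1.88  0.14  1.07 -1.38] F [-6.1  3.1 14.9] grip 0.004 7.4
```

Yellow is down too. I'm lifting to about 0.165, opening the fingers and moving over the valve.

```bash
python3 -m handwheel '[[0,0,0,-0.01,0,0,0],[0,0,0,-0.03,0,0,0],[0,0,0,-0.035,0,0,0],[0.045,0,0,0,0,0,0],[0.045,0.0015,0.0395,0,0,0,0],[0.045,0.0015,0.0395,0,0,0,0],[0.045,0.0015,0.0395,0,0,0,0],[0.045,0,0,0,0,0,0],[0.045,0,0,0,0,0,0]]'
python3 h.py valve 0.093 10.3
python3 - <<'E'
from h import *
im,d=ctrl.get_image("top");cv2.imwrite("pics/v1.png",cv2.resize(im[120:260,195:365],None,fx=4,fy=4))
E
```

```text
time: 8.48
position: [0.5509, -0.2102, 0.1622]
tool_rot: [-3.127, -0.284, 0.001]
ft_force: [0.6, -0.3, 0.7]
grip_width: 0.505
grip_force: 0.0
t 8.47 pos [ 0.5509 -0.2102  0.1622] d_tool [0.0014 0.0002 0.0692] turn [-0.08  0.03  0.08] q [ 0.76  0.27 -0.52  1.67  0.14  1.24 -1.18] F [ 0.6 -0.3  0.7] grip 0.505 0.0
```

View pics/v1.png

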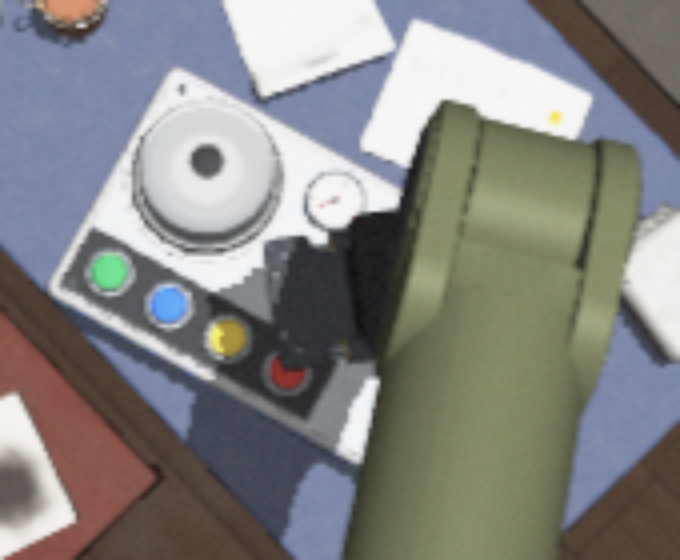

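The gripper is over the valve and the unit has not moved. Joint 7 would end close to its limit after the clockwise turn, so I'm making a half turn first.

```bash
python3 -m handwheel '[[0.045,0.0015,0,0,0,0,-10.6],[0.045,0,0,0,0,0,-10.6],[0.045,0,0,0,0,0,-10.6],[0.045,0,0,0,0,0,-10.6],[0.045,0,0,0,0,0,-10.6],[0.045,0,0,0,0,0,-10.6],[0.045,0,0,0,0,0,-10.6],[0.045,0,0,0,0,0,-10.6],[0.045,0,0,0,0,0,-10.6],[0.045,0,0,0,0,0,-10.6],[0.045,0,0,0,0,0,-10.6],[0.045,0,0,0,0,0,-10.6]]'
python3 -m handwheel '[[0.045,0,0,0,0,0,-10.6],[0.045,0,0,0,0,0,-10.6],[0.045,0,0,0,0,0,-10.6],[0.045,0,0,0,0,0,-10.6],[0.045,0,0,0,0,0,-10.4],[0.045,0,0,0,0,0,0],[0.045,0,0,0,0,0,0]]'
python3 h.py valve 0.093 190.3
```

```text
time: 10.02
position: [0.5528, -0.209, 0.1631]
tool_rot: [1.124, 2.933, -0.0]
ft_force: [0.6, -0.3, -0.1]
grip_width: 0.519
grip_force: 0.0
time: 10.9
position: [0.5527, -0.2101, 0.1631]
tool_rot: [-0.281, 3.129, -0.0]
ft_force: [0.2, -0.2, 0.3]
grip_width: 0.524
grip_force: 0.0
t 10.9 pos [ 0.5527 -0.2101  0.1631] d_tool [0.0004 0.0002 0.0701] turn [-0.02 -0.   -0.05] q [ 1.12  0.39 -1.    1.65  0.34  1.28  1.81] F [ 0.2 -0.2  0.3] grip 0.524 0.0
```

```bash
python3 -m handwheel '[[0.045,0,0,0.03,0,0,0],[0.045,0,0,0.025,0,0,0],[0.045,0,0,0.0145,0,0,0],[0.045,0,0,0,0,0,0],[0,0,0,0,0,0,0],[0,0,0,0,0,0,0],[0,0,0,0,0,0,0],[0,0,0,0,0,0,0],[0,0,0,0,0,0,0]]' 55
python3 h.py valve 0.093 190.3
```

```text
time: 12.02
position: [0.5526, -0.2098, 0.0939]
tool_rot: [0.284, -3.128, -0.002]
ft_force: [-1.7, 1.5, 3.4]
grip_width: 0.133
grip_force: 55.0
t 12.03 pos [ 0.5526 -0.2098  0.0939] d_tool [ 0.0003 -0.0002  0.0009] turn [ 0.06 -0.01  0.08] q [ 1.09  0.46 -0.96  1.73  0.41  1.17  1.77] F [-1.7  1.5  3.4] grip 0.133 55.0
```

The wing is gripped: opening about 12 mm, lateral force low. I'm turning it clockwise.

```bash
python3 -m handwheel '[[0,0,0,0,0,0,7],[0,0,0,0,0,0,7],[0,0,0,0,0,0,7],[0,0,0,0,0,0,7],[0,0,0,0,0,0,7],[0,0,0,0,0,0,7],[0,0,0,0,0,0,7],[0,0,0,0,0,0,7],[0,0,0,0,0,0,7],[0,0,0,0,0,0,7],[0,0,0,0,0,0,5.5],[0,0,0,0,0,0,0]]'
python3 -m handwheel '[[0,0,0,0,0,0,0],[0,0,0,0,0,0,0],[0,0,0,0,0,0,0],[0,0,0,0,0,0,0]]'
python3 h.py valve 0.093 115.3
python3 - <<'E'
from h import *
print(ctrl.get_state()["torque"])
a,_=ctrl.get_image("top");b,_=ctrl.get_image("side")
cv2.imwrite("pics/v2.png",np.hstack([cv2.resize(a[150:240,235:335],(400,360)),cv2.resize(b[140:230,190:290],(400,360))]))
E
```

```text
time: 13.52
position: [0.5528, -0.2095, 0.0938]
tool_rot: [-1.688, -2.649, -0.001]
ft_force: [-0.8, 3.5, 4.2]
grip_width: 0.134
grip_force: 55.0
time: 14.02
position: [0.5528, -0.2096, 0.0938]
tool_rot: [-1.688, -2.649, -0.002]
ft_force: [-2.3, 5.8, 4.6]
grip_width: 0.13
grip_force: 55.0
t 14.03 pos [ 0.5528 -0.2096  0.0938] d_tool [-0.0002 -0.0006  0.0008] turn [ 0.03 -0.07 -0.33] q [ 0.91  0.38 -0.71  1.73  0.27  1.13  0.55] F [-2.3  5.8  4.6] grip 0.13 55.0
[1.21143173 0.29040876 0.10069354]
```

View pics/v2.png

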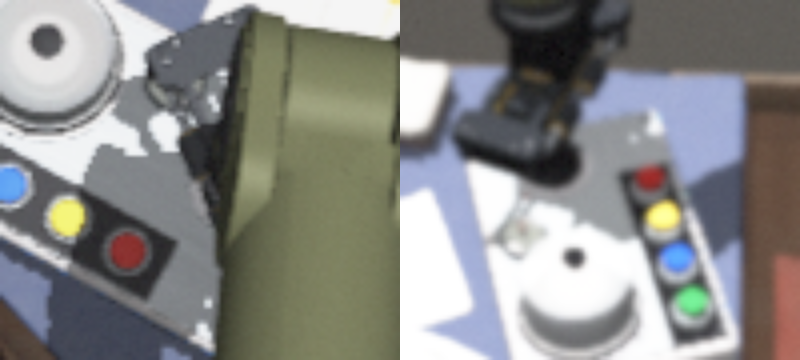

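The tool has turned 75° and the fingers are still closed on the wing. The 0.10 N m spring reaction shows they are holding it, and all keys stand up. I'm adding one degree for margin and holding.

```bash
python3 -m handwheel '[[0,0,0,0,0,0,1],[0,0,0,0,0,0,0],[0,0,0,0,0,0,0],[0,0,0,0,0,0,0],[0,0,0,0,0,0,0],[0,0,0,0,0,0,0],[0,0,0,0,0,0,0],[0,0,0,0,0,0,0],[0,0,0,0,0,0,0],[0,0,0,0,0,0,0],[0,0,0,0,0,0,0],[0,0,0,0,0,0,0]]'
python3 h.py valve 0.093 115.3
python3 -c "
from bench import ctrl
print(ctrl.get_state()['torque']);print(ctrl.close_job())"
```

```text
time: 15.62
position: [0.5528, -0.2095, 0.0939]
tool_rot: [-1.711, -2.634, -0.002]
ft_force: [-1.9, 6.1, 3.3]
grip_width: 0.13
grip_force: 55.0
t 15.62 pos [ 0.5528 -0.2095  0.0939] d_tool [-0.0002 -0.0007  0.0008] turn [ 0.03 -0.07 -1.33] q [ 0.91  0.38 -0.71  1.73  0.27  1.13  0.54] F [-1.9  6.1  3.3] grip 0.13 55.0
[1.24334526 0.25796653 0.14311798]
the job is handed in; nothing more can be done
None
```

I pressed green, blue and yellow in order, each to its stop, and handed the job in at 15.6 s with the gripper holding the valve turned about 76° (third click is 75°) at 55 N; the valve angle is inferred from the tool's turn, and no verdict was returned.

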